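Put three moulded covers on their own dispensing nests

ROBOT

A 6-joint arm with a two-finger parallel gripper is mounted at the origin on the work surface. World frame = base frame: x ahead of the robot, y to its left, z up, the work surface at z = 0. Lengths are in m, angles in rad, forces in N, time in s.
With the tool pointing down it reaches from about 0.35 to 0.775 m from the base axis. Payload 7.3 kg.
Tool frame: the origin (TCP) lies at the very end of the fingers, on their centre line; the grasp point (between the pads) lies grip_point_offset behind it (grip_point_offset is the distance from the TCP to the grasp point, in m); z points along the fingers, y is the direction in which the jaws open and shut (so a half turn about z gives the same grasp; the last joint's range is limited). The gripper opens to 92 mm and grips with 3 to 60 N. Pads are 19 mm wide; open, the fingers measure 130 mm over their backs; the gripper's body (75 mm by 190 mm) begins 47 mm behind the grasp point.
Start: joints at [-1.281, 0.342, 1.524, -0, 1.275, -0.146], TCP at [0.222, -0.476, 0.227] pointing down, gripper open.
Joint ranges: [-2.53, 2.53], [-0.77, 2.02], [0.04, 2.7], [-1, 4.14], [0.28, 2.66], [-3.11, 3.11]. Speed limits (rad/s): [2.57, 2.57, 3.14, 3.14, 3.14, 3.14].

INTERFACE

Orientations are given as [roll, pitch, yaw] about the fixed x, y, z axes, in that order (R = Rz(yaw) Ry(pitch) Rx(roll)).
In Python, from cell import * gives the robot as it stands.
- The arm moves only by the shell command python3 -m inch 'ROWS' [OPENING] [FORCE]. ROWS is JSON, a list that holds one entry, the list of rows, each a list of 4 numbers: the shift along the tool's x, y, z in mm, then the turn about the tool's z in rad. In form: [[[x, y, z, roll], ...]]. A call has 1 to 10 rows; each row shifts and turns the commanded pose from where the row before left it, along the tool's axes as they then stand; what a row does not reach is not made up. A row lasts 1/8 s, in which the tool goes at most 62.5 mm and 10.7 degrees, less where a joint would pass 70% of its speed; a pose out of reach is approached as far as the arm can. A call with a gripper value outside its range is refused whole. OPENING is the closure, from -1 (fully open) to 1 (shut), set as the call begins (- or left out, the last holds). The fingers move at their own pace and stop on an object; FORCE is the grip in N (left out, the last holds). Time passes only in rows, so rows that do not move let the fingers close. It gives the time, the measured TCP pose, the force and the opening at its end, in the units of the state.
- observe(): the state, without advancing time (a new reading comes with each control period).
- read_camera(name): name is "scene" or "top" or "wrist"; returns a dict with "img" (420x560x3 uint8, blue, green, red), "fx", "fy", "cx", "cy" (pixels), "eye" and "rotation" of the camera in the world; the wrist camera has in their place "T_tool_cam" (4x4, takes a point from camera to tool coordinates, whose origin is the TCP and whose axes are the flange's). Camera axes: x right, y down, z forward; pixel columns grow to the right and rows downward; lengths in m; the calibration is good to about 2 mm. The wrist camera is an equidistant fisheye: a pixel r from the principal point sees the ray r / f radians off the axis. A picture is of the moment at which its call begins: read the wrist's pose just before it. There is no depth.
- hand_in(): hands the job in, once; it reports no verdict.
Trained networks look in the newest picture that a camera, given by its name, has taken for a name from the list of things; names that differ only in an ending like _2 or _b are one class to them, and where a whole thing is asked for, a point or a joint stands for the part that bears it (a point fixed in the world has none). Each returns a list of dicts, best first, with "conf" (0 to 1); they miss things now and then, are a little off and sometimes report something else, mostly with a low value. They report only what shows in the picture. A call takes as long as a camera call.
- boxes_of(camera, label): "at" ([row, column] in pixels, amid what is visible of it).
- place_of(camera, label): "at" ([row, column] in pixels: a listed point, or the origin of a listed thing).
The state is a dict: "time": time; "qpos": joint angles; "qvel": joint speeds; "joint_efforts": joint torques, N m; "tool_pos": TCP position; "tool_rot": TCP orientation; "contact_force": force on the tool from outside, world axes, zero at the start; "torque": the same for the moment, N m; "opening": finger opening in m.
Only numpy, scipy, OpenCV 4.12 (cv2) and the standard library are available. Lean on these libraries where they do the work, as an engineer would, in place of code of your own. Each camera call takes 0.05 s, during which the arm holds its last target. There are 200 camera calls.

TASK

The three moulded covers were loaded on the wrong glue-dispensing nests. Change them round so that each cover, open side up, lies flat and centred on the nest whose red pad has its own outline (round on round, square on square, oblong lined up with oblong), parking a cover on the bare aluminium plate to free a nest. Set every cover down rather than dropping it, let go of it, and leave the vial, the jar and the steel plunger standing where they are.

Things in the scene. Friction and masses are not known exactly. Their poses are not given: they have to be found in the camera images.
- cover_round: Round cover, 50 mm outside diameter. Moulded mauve-grey plastic shell, 22 mm tall, walls 3 mm, open side up with ribs and bosses inside; stiff enough to be gripped across its outside from above, about 28 to 56 g. Origin: centre of its flat underside; z up. At the start it lies on the oblong nest.
- cover_square: Square cover, 46 x 46 mm outside, with a small square window frame in the middle. Moulded mauve-grey plastic shell, 22 mm tall, walls 3 mm, open side up with ribs and bosses inside; stiff enough to be gripped across its outside from above, about 28 to 56 g. Origin: centre of its flat underside; z up. x and y are parallel to its sides. At the start it lies on the round nest.
- cover_oblong: Oblong cover with two parallel sides and half-round ends, 76 mm long along its x, 38 mm wide along its y (parallel sides 38 mm long). Moulded mauve-grey plastic shell, 22 mm tall, walls 3 mm, open side up with ribs and bosses inside; stiff enough to be gripped across its outside from above, about 28 to 56 g. Origin: centre of its flat underside; z up. At the start it lies on the square nest.
- nest_round: Nest of the round cover: fixed white plastic plate 100 x 100 mm, 12 mm thick, with a small screw in each corner and a brick-red silicone suction pad 3 mm proud on its middle; the pad's top, on which a cover rests, is 15 mm above the table. Origin: centre of the plate's underside, at table height; z up, x and y parallel to the plate's edges. Pad: disc of 70 mm diameter.
- nest_square: Nest of the square cover: fixed white plastic plate 100 x 100 mm, 12 mm thick, with a small screw in each corner and a brick-red silicone suction pad 3 mm proud on its middle; the pad's top, on which a cover rests, is 15 mm above the table. Origin: centre of the plate's underside, at table height; z up, x and y parallel to the plate's edges. Pad: square, 64 x 64 mm, sides parallel to the plate's.
- nest_oblong: Nest of the oblong cover: fixed white plastic plate 100 x 100 mm, 12 mm thick, with a small screw in each corner and a brick-red silicone suction pad 3 mm proud on its middle; the pad's top, on which a cover rests, is 15 mm above the table. Origin: centre of the plate's underside, at table height; z up, x and y parallel to the plate's edges. Pad: oblong with half-round ends, 92 mm long along x, 58 mm wide along y.
- park: Parking place: fixed bare aluminium plate, 110 x 110 mm, 6 mm thick, without a pad, empty at the start. Origin: centre of its underside, at table height; its top is 6 mm above the table.
- vial: Bystander: standing amber vial with white cap, 30 mm diameter, 55 mm tall, loose. Origin: centre of its underside. All three of these small things keep at least 80 mm between their axis and the centre of every plate at the start.
- jar: Bystander: small white jar with black lid, 32 mm diameter, 38 mm tall, loose. Origin: centre of its underside.
- plunger: Bystander: standing waisted steel plunger, 28 mm diameter, 46 mm tall, loose. Origin: centre of its underside.

How it is judged:
On the way:
1. one of the covers has been set down and released, flat, on the aluminium parking plate (((horizontal distance between cover_round and park below 0.055 m and z of cover_round in the frame of park below 0.01 m and linear speed of cover_round below 0.02 m/s and angle between cover_round's own z axis and vertical below 0.1 rad and contact force between the fingers and cover_round below 0.05 N) or (horizontal distance between cover_square and park below 0.055 m and z of cover_square in the frame of park below 0.01 m and linear speed of cover_square below 0.02 m/s and angle between cover_square's own z axis and vertical below 0.1 rad and contact force between the fingers and cover_square below 0.05 N) or (horizontal distance between cover_oblong and park below 0.055 m and z of cover_oblong in the frame of park below 0.01 m and linear speed of cover_oblong below 0.02 m/s and angle between cover_oblong's own z axis and vertical below 0.1 rad and contact force between the fingers and cover_oblong below 0.05 N))), for 0.2 s.
At the end, for the whole second after the job is handed in: Each cover lies flat (tilt under 0.1 rad), open side up, on the pad of its own nest, its centre within 12 mm of the nest's centre; the square one's sides within 0.25 rad of the nest's sides, the oblong one's length within 0.25 rad of the pad's length (either way round); all released and at rest (horizontal distance between cover_round and nest_round below 0.012 m and z of cover_round in the frame of nest_round between 0.012 and 0.019 m and linear speed of each of cover_round, cover_square, cover_oblong below 0.02 m/s and angle between each of cover_round, cover_square, cover_oblong's own z axis and vertical below 0.1 rad and contact force between the fingers and cover_round below 0.05 N and horizontal distance between cover_square and nest_square below 0.012 m and z of cover_square in the frame of nest_square between 0.012 and 0.019 m and contact force between the fingers and cover_square below 0.05 N and (angle between the x axis of cover_square and the x axis of nest_square, either way round below 0.25 rad or angle between the x axis of cover_square and the y axis of nest_square, either way round below 0.25 rad) and horizontal distance between cover_oblong and nest_oblong below 0.012 m and z of cover_oblong in the frame of nest_oblong between 0.012 and 0.019 m and contact force between the fingers and cover_oblong below 0.05 N and angle between the x axis of cover_oblong and the x axis of nest_oblong, either way round below 0.25 rad); the robot touches nothing.
It fails at once if the vial is pushed more than 25 mm away or tipped over (distance of vial from where it was at the start of the episode above 0.025 m or angle between vial's own z axis and vertical above 0.5 rad).
It fails at once if the jar is pushed more than 25 mm away or tipped over (distance of jar from where it was at the start of the episode above 0.025 m or angle between jar's own z axis and vertical above 0.5 rad).
It fails at once if the plunger is pushed more than 25 mm away or tipped over (distance of plunger from where it was at the start of the episode above 0.025 m or angle between plunger's own z axis and vertical above 0.5 rad).
It fails at once if a cover is dropped or thrown (moves faster than 0.7 m/s, a fall of about 25 mm, with no finger on it) ((linear speed of cover_round above 0.7 m/s and contact force between the fingers and cover_round below 0.05 N) or (linear speed of cover_square above 0.7 m/s and contact force between the fingers and cover_square below 0.05 N) or (linear speed of cover_oblong above 0.7 m/s and contact force between the fingers and cover_oblong below 0.05 N)).
It also fails if it takes over 112 s, if anything falls off the work surface, if the arm or the gripper's body presses on something with over 40 N, if the wrist force passes 120 N, or if a joint passes its speed limit or range.

## Working session

There is one attempt and no reset: what is moved stays moved. The work goes in short steps, Python scripts to look and compute and a shell command to move; the robot and the scene stay as the last step left them, time stands still between calls to the robot, and variables do not carry over. Pictures are saved under pics/ and viewed, about 12 in all and at most 16, crops included, and the job is handed in when it is done.

```bash
ls; mkdir -p pics; cat > h.py <<'E'
from cell import *
import numpy as np, cv2
from scipy.spatial.transform import Rotation as R
def ground(c,at,z):
    d=np.array([(at[1]-c["cx"])/c["fx"],(at[0]-c["cy"])/c["fy"],1.])
    d=np.array(c["rotation"])@d; e=np.array(c["eye"]); return e+d*(z-e[2])/d[2]
E
python3 - <<'E'
from h import *
c=read_camera("top"); cv2.imwrite("pics/top1.png",c["img"])
print(c["eye"],c["rotation"],c["fx"])
s=read_camera("scene"); cv2.imwrite("pics/scene1.png",s["img"])
for l,z in [("cover_round",.015),("cover_square",.015),("cover_oblong",.015),("nest_round",0),("nest_square",0),("nest_oblong",0),("park",0),("vial",0),("jar",0),("plunger",0)]:
    for n,cc in(("top",c),("scene",s)):
        for r in place_of(n,l)[:2]: print(l,n,np.round(r["at"],0),round(r["conf"],2),np.round(ground(cc,r["at"],z)[:2],3))
o=observe(); print(o["tool_pos"],o["tool_rot"],o["opening"],o["time"])
E
python3 -c "
from cell import *
print([k for k in globals() if not k.startswith('__')])"
```

```text
pics
[ 0.46957469 -0.01233848  0.88904348] [-3.07552167  0.02587795 -1.54457607] 418.96042302699016
['read_camera', 'hand_in', 'observe', 'boxes_of', 'place_of', 'IKError', 'grip_point_offset']Traceback (most recent call last):
  File "<stdin>", line 7, in <module>
  File "h.py", line 6, in ground
    d=np.array(c["rotation"])@d; e=np.array(c["eye"]); return e+d*(z-e[2])/d[2]
                                                                           ~^^^
IndexError: invalid index to scalar variable.
```

```bash
sed -i 's/np.array(c\["rotation"\])@d/R.from_euler("xyz",c["rotation"]).as_matrix()@d/' h.py
python3 - <<'E'
from h import *
c=read_camera("top"); cv2.imwrite("pics/top1.png",c["img"])
s=read_camera("scene"); cv2.imwrite("pics/scene1.png",s["img"])
for l,z in [("cover_round",.015),("cover_square",.015),("cover_oblong",.015),("nest_round",0),("nest_square",0),("nest_oblong",0),("park",0),("vial",0),("jar",0),("plunger",0)]:
    for n,cc in(("top",c),("scene",s)):
        for r in place_of(n,l)[:2]: print(l,n,np.round(r["at"],0),round(r["conf"],2),np.round(ground(cc,r["at"],z)[:2],3))
o=observe(); print(o["tool_pos"],o["tool_rot"],o["opening"],o["time"],grip_point_offset)
E
```

```text
cover_round top [196. 452.] 0.67 [ 0.551 -0.33 ]
cover_round scene [297. 112.] 0.63 [ 0.561 -0.318]
cover_square top [218. 129.] 0.89 [0.487 0.345]
cover_square scene [149. 407.] 0.96 [0.475 0.354]
cover_oblong top [182. 240.] 0.61 [0.569 0.112]
cover_oblong top [230. 398.] 0.45 [ 0.477 -0.219]
cover_oblong scene [212. 339.] 0.61 [0.568 0.119]
nest_round top [220. 127.] 0.95 [0.482 0.355]
nest_round top [179. 242.] 0.36 [0.576 0.11 ]
nest_round scene [156. 408.] 0.76 [0.484 0.354]
nest_square top [183. 241.] 0.75 [0.569 0.113]
nest_square scene [216. 336.] 0.65 [0.564 0.116]
nest_square scene [250. 158.] 0.46 [ 0.488 -0.226]
nest_oblong top [196. 443.] 0.6 [ 0.551 -0.316]
nest_oblong scene [298. 114.] 0.62 [ 0.553 -0.32 ]
park top [203. 342.] 0.55 [ 0.531 -0.103]
park scene [243. 231.] 0.83 [ 0.534 -0.097]
park scene [300. 115.] 0.46 [ 0.558 -0.319]
vial top [230. 398.] 0.77 [ 0.477 -0.221]
vial scene [250. 159.] 0.61 [ 0.49  -0.224]
jar top [219. 128.] 0.61 [0.485 0.352]
jar top [176. 299.] 0.58 [ 0.587 -0.01 ]
jar scene [248. 287.] 0.93 [ 0.59  -0.005]
plunger top [203. 190.] 0.6 [0.522 0.222]
plunger scene [213. 340.] 0.73 [0.56  0.127]
plunger scene [186. 369.] 0.61 [0.522 0.222]
[ 0.22165624 -0.47594422  0.22673072] [3.14150160e+00 8.17413317e-06 4.35815087e-01] 0.09165179916154101 1.25 0.0188
```

View pics/top1.png

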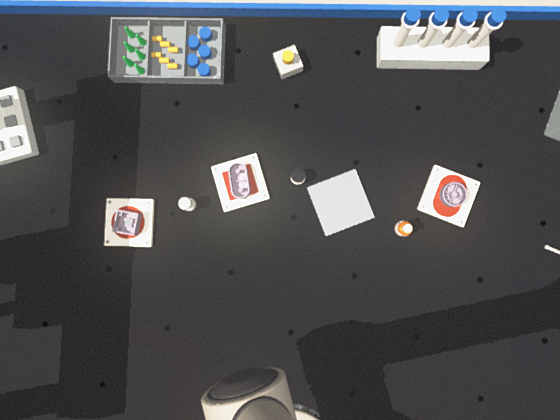

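```bash
cat >> h.py <<'E'
def go(x,y,z,yaw):
    """tool-frame steps from now: turn first (rad), then shift (mm) in turned frame"""
    o=observe(); p=np.array(o["tool_pos"]); y0=o["tool_rot"][2]
    D=(np.array([x,y,z])-p)*1e3; c,s=np.cos(yaw),np.sin(yaw)
    return "turn %.3f shift x %.1f y %.1f z %.1f"%(y0-yaw,c*D[0]+s*D[1],s*D[0]-c*D[1],-D[2])
def rect(c,m,z):
    k=max(cv2.findContours(m,cv2.RETR_EXTERNAL,cv2.CHAIN_APPROX_NONE)[0],key=cv2.contourArea)[:,0,:]
    g=np.array([ground(c,(v,u),z)[:2] for u,v in k],np.float32)*1000
    (x,y),(a,b),t=cv2.minAreaRect(g)
    if a<b: a,b,t=b,a,t+90
    M=g.mean(0)
    return np.round([x,y,a,b],1),round(np.radians((t+90)%180-90),3)
E
python3 - <<'E'
from h import *
c=read_camera("top"); im=c["img"].astype(int); big=[]
for n,(r,q) in dict(nR=(222,129),nS=(183,240),nO=(196,450),park=(203,340)).items():
    w=np.zeros((420,560),np.uint8); w[r-36:r+37,q-36:q+37]=1
    b,g,rr=im[...,0],im[...,1],im[...,2]
    lit=((np.max(im,2)>100)&(w>0)).astype(np.uint8)
    lit=cv2.morphologyEx(lit,cv2.MORPH_OPEN,np.ones((3,3)))
    red=((rr>90)&(rr>1.8*b)&(rr>1.8*g)&(w>0)).astype(np.uint8)
    print(n,"plate",*rect(c,lit,.012 if n!="park" else .006))
    if n!="park":
        pad=cv2.morphologyEx(red,cv2.MORPH_CLOSE,np.ones((3,3)))
        print("  pad",*rect(c,pad,.015))
        hull=np.zeros_like(w); k=np.vstack(cv2.findContours(red,0,2)[0]); cv2.fillConvexPoly(hull,cv2.convexHull(k),1)
        cov=((red==0)&(lit>0)).astype(np.uint8)
        white=((np.min(im,2)>np.max(im,2)*.88)&(np.max(im,2)>150)).astype(np.uint8)
        cov=cov&(1-white); cov=cv2.morphologyEx(cov,cv2.MORPH_OPEN,np.ones((5,5)))
        print("  cover",*rect(c,cov,.037))
    big.append(cv2.resize(c["img"][r-32:r+33,q-32:q+33],(390,290) if 0 else (290,290),interpolation=cv2.INTER_CUBIC))
cv2.imwrite("pics/crops.png",np.vstack([np.hstack(big[:2]),np.hstack(big[2:])]))
E
```

```text
nR plate [478.9 346.2 104.3 103.6] -1.569
  pad [507.4 344.   41.6   8.8] 1.423Traceback (most recent call last):
  File "<stdin>", line 17, in <module>
  File "h.py", line 13, in rect
    k=max(cv2.findContours(m,cv2.RETR_EXTERNAL,cv2.CHAIN_APPROX_NONE)[0],key=cv2.contourArea)[:,0,:]
      ~~~^^^^^^^^^^^^^^^^^^^^^^^^^^^^^^^^^^^^^^^^^^^^^^^^^^^^^^^^^^^^^^^^^^^^^^^^^^^^^^^^^^^^
ValueError: max() iterable argument is empty
```

```bash

python3 - <<'E'
from h import *
c=read_camera("top"); im=c["img"].astype(int); big=[]
for n,(r,q) in dict(nR=(222,129),nS=(183,240),nO=(196,450),park=(203,340)).items():
    w=np.zeros((420,560),np.uint8); w[r-36:r+37,q-36:q+37]=1
    b,g,rr=im[...,0],im[...,1],im[...,2]
    lit=((np.max(im,2)>100)&(w>0)).astype(np.uint8)
    lit=cv2.morphologyEx(lit,cv2.MORPH_OPEN,np.ones((3,3)))
    print(n,"plate",*rect(c,lit,.012 if n!="park" else .006))
    if n!="park":
        red=((rr>90)&(rr>2*b)&(rr>2*g)&(w>0)).astype(np.uint8)
        red=cv2.morphologyEx(red,cv2.MORPH_OPEN,np.ones((2,2)))
        hull=np.zeros_like(w); k=np.vstack(cv2.findContours(red,0,1)[0]); cv2.fillConvexPoly(hull,cv2.convexHull(k),1)
        print("  pad",*rect(c,hull,.015))
        cov=cv2.morphologyEx(hull&(1-red),cv2.MORPH_OPEN,np.ones((3,3)))
        print("  cover",*rect(c,cov,.037))
    big.append(cv2.resize(c["img"][r-29:r+30,q-29:q+30],(295,295),interpolation=cv2.INTER_CUBIC))
cv2.imwrite("pics/crops.png",np.vstack([np.hstack(big[:2]),np.hstack(big[2:])]))
E
```

```text
nR plate [478.6 346.  104.6 103.6] -1.561
  pad [477.3 335.7  63.4  42.5] 0.049
  cover [475.7 327.9  51.3  39.4] 0.025
nS plate [569.1 113.7 104.9 103.9] 0.316
  pad [559.3 136.8  57.1   8.7] 0.279Traceback (most recent call last):
  File "<stdin>", line 15, in <module>
  File "h.py", line 13, in rect
    k=max(cv2.findContours(m,cv2.RETR_EXTERNAL,cv2.CHAIN_APPROX_NONE)[0],key=cv2.contourArea)[:,0,:]
      ~~~^^^^^^^^^^^^^^^^^^^^^^^^^^^^^^^^^^^^^^^^^^^^^^^^^^^^^^^^^^^^^^^^^^^^^^^^^^^^^^^^^^^^
ValueError: max() iterable argument is empty
```

```bash

python3 - <<'E'
from h import *
c=read_camera("top"); big=[]
for n,(r,q) in dict(nR=(222,129),nS=(183,240),nO=(196,450),park=(203,340)).items():
    w=np.zeros((420,560),np.uint8); w[r-36:r+37,q-36:q+37]=1
    lit=cv2.morphologyEx(((np.max(c["img"],2)>100)&(w>0)).astype(np.uint8),cv2.MORPH_OPEN,np.ones((3,3)))
    print(n,*rect(c,lit,.012 if n!="park" else .006))
    if n!="park":
        S=cv2.cvtColor(c["img"],cv2.COLOR_BGR2HSV)
        m=((S[...,1]>28)&(lit>0)).astype(np.uint8); m=cv2.morphologyEx(m,cv2.MORPH_OPEN,np.ones((3,3))); print("  pad+cover",*rect(c,m,.015), S[r-25:r+26:5,q,1])
    big.append(cv2.resize(c["img"][r-29:r+30,q-29:q+30],(295,295),interpolation=cv2.INTER_CUBIC))
cv2.imwrite("pics/crops.png",np.vstack([np.hstack(big[:2]),np.hstack(big[2:])]))
E
```

```text
nR [478.8 346.1 104.5 103.7] -1.566
  pad+cover [492.1 334.   71.5  34.9] 0.761 [ 33   5 166   9  15   5  11  23 155   4  16]
nS [569.1 113.7 104.9 103.9] 0.316
  pad+cover [577.4  88.6  67.3  18. ] 0.208 [ 0 12 14 23  2  9 10 26 12  0 18]
nO [ 551.5 -322.4  104.9  104.8] -0.357
  pad+cover [ 552.  -323.    90.    57.4] -0.302 [  0 186 171  25  17  31  17  74 171 105   0]
park [532.7 -98.9 112.4 112.3] -1.178
```

View pics/crops.png

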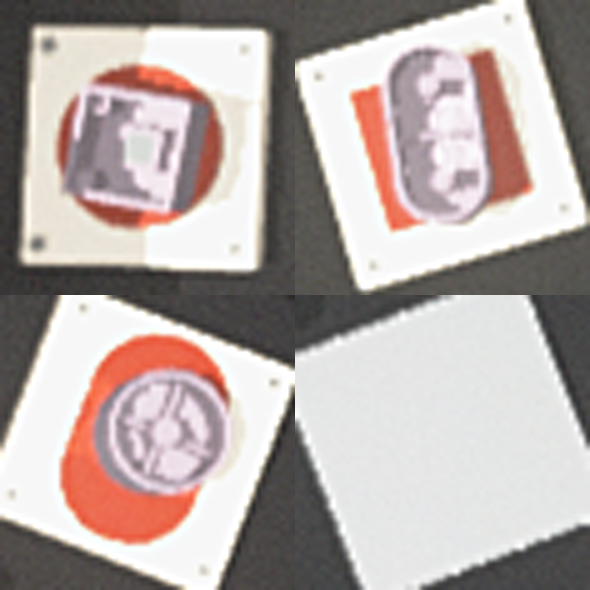

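```bash

python3 - <<'E'
from h import *
c=read_camera("top")
f=lambda col,row,r,q:ground(c,(r-29+row/5-.4,q-29+col/5-.4),.037)[:2]*1000
print("round",f(168,135,196,450))
P=[f(*p,222,129) for p in[(82,88),(195,97),(178,212),(66,192)]];print("square",np.mean(P,0),np.arctan2(*(P[0]-P[3]+P[1]-P[2])[::-1]))
print("oblong",f(142,134,183,240))
x,y=f(168,135,196,450)/1000; print(go(x,y,.12,.436))
E
```

```text
round [ 552.9080735  -325.50771476]
square [478.32696174 342.22328669] -0.09983407789886192
oblong [569.64908842 111.66247964]
turn -0.000 shift x 363.8 y 3.5 z 106.8
```

```bash
python3 -m inch '[[[40,0,10,0],[45,0,12,0],[45,0,14,0],[45,0,14,0],[45,0,14,0],[45,0,14,0],[45,2,14,0],[54,1.5,15,0],[0,0,0,0],[0,0,0,0]]]' -0.52 15
python3 - <<'E'
from h import *
o=observe();c=read_camera("wrist");cv2.imwrite("pics/w1.png",c["img"])
print(go(.5529,-.3255,.018,.436),o["tool_pos"],o["opening"])
def proj(P):
    Rt=R.from_euler("xyz",o["tool_rot"]).as_matrix();p=Rt.T@(np.array(P)-o["tool_pos"])
    T=np.array(c["T_tool_cam"]);q=T[:3,:3].T@(p-T[:3,3]);th=np.arctan2(np.hypot(q[0],q[1]),q[2]);a=np.arctan2(q[1],q[0])
    f=c["fx"];return np.round([c["cx"]+f*th*np.cos(a),c["cy"]+f*th*np.sin(a)],0)
for l in("cover_round","nest_oblong","vial"): print(l,[(r["at"],r["conf"]) for r in place_of("wrist",l)[:2]])
print("pred col,row",proj([.5529,-.3255,.015]),proj([.5515,-.3224,0]),proj([.478,-.22,0]),"rim",proj([.5529,-.3255,.037]))
E
```

```text
time: 2.7
tool_pos: [0.5528, -0.3254, 0.1195]
tool_rot: [-3.141, 0.001, 0.436]
contact_force: [-0.5, 0.3, -0.4]
opening: 0.0696
turn -0.001 shift x 0.6 y -0.2 z 101.9 [ 0.5528168  -0.32543313  0.11949572] 0.06963141752694856
cover_round [([206.1, 274.3], 0.84), ([222.8, 150.8], 0.26)]
nest_oblong []
vial [([224.4, 151.1], 0.73)]
pred col,row [276. 206.] [272. 201.] [144. 224.] rim [276. 215.]
```

View pics/w1.png

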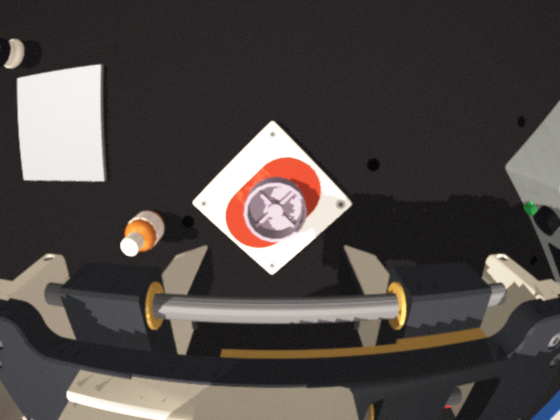

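```bash
python3 -m inch '[[[0,0,20,0],[0,0,30,0],[0,0,25,0],[0,0,15,0],[0,0,11,0],[0,0,0,0],[0,0,0,0]]]' && python3 -m inch '[[[0,0,0,0],[0,0,0,0],[0,0,0,0],[0,0,0,0],[0,0,0,0],[0,0,0,0],[0,0,-5,0],[0,0,-10,0]]]' 1 15
```

```text
time: 3.78
tool_pos: [0.5536, -0.3258, 0.0196]
tool_rot: [3.14, -0.001, 0.436]
contact_force: [0.6, 0.2, -0.7]
opening: 0.0697
time: 4.78
tool_pos: [0.5526, -0.3252, 0.0334]
tool_rot: [-3.14, 0.001, 0.436]
contact_force: [0.2, -0.6, 0.3]
opening: 0.0496
```

```bash
python3 -m inch '[[[0,0,-25,0],[0,0,-35,0],[0,0,-35,0],[15,-35,0,0],[16,-50,0,0],[16,-50,0,0],[16,-50,0,0],[14,-29,0,0],[0,0,0,0],[0,0,0,0]]]'; python3 -c "
from h import *;print(go(.5327,-.0989,.0113,.436),observe()['opening'])"
```

```text
time: 6.02
tool_pos: [0.5329, -0.0996, 0.1291]
tool_rot: [3.141, -0.0, 0.436]
contact_force: [-0.5, 0.6, -1.2]
opening: 0.0496
turn -0.000 shift x 0.1 y -0.7 z 117.8 0.049591626789502324
```

```bash
python3 -m inch '[[[0,-0.5,20,0],[0,0,35,0],[0,0,28,0],[0,0,17,0],[0,0,8,0],[0,0,5,0],[0,0,4,0],[0,0,0,0],[0,0,0,0]]]'
```

```text
time: 7.15
tool_pos: [0.5327, -0.0986, 0.0121]
tool_rot: [3.141, -0.001, 0.436]
contact_force: [-0.3, 0.1, -0.4]
opening: 0.0496
```

```bash
python3 -m inch '[[[0,0,1,0],[0,0,0,0],[0,0,0,0],[0,0,0,0],[0,0,0,0],[0,0,-10,0],[0,0,-30,0],[0,0,-40,0],[0,0,-38,0]]]' -0.52 && python3 -m inch '[[[0,0,0,0.168],[0,0,0,0.168],[8,-26,0,0],[14,-50,0,0],[14,-50,0,0],[14,-50,0,0],[8,-30,0,0],[0,0,0,0],[0,0,0,0]]]'
python3 - <<'E'
from h import *
print(go(.5696,.1117,.0196,.1))
c=read_camera("wrist");cv2.imwrite("pics/w2.png",c["img"])
E
```

```text
time: 8.28
tool_pos: [0.5324, -0.0985, 0.1307]
tool_rot: [3.141, -0.0, 0.436]
contact_force: [0.4, -0.6, -0.9]
opening: 0.07
time: 9.4
tool_pos: [0.5694, 0.1117, 0.129]
tool_rot: [3.141, -0.0, 0.1]
contact_force: [0.3, -0.0, -0.3]
opening: 0.0697
turn -0.000 shift x 0.2 y 0.0 z 109.4
```

View pics/w2.png

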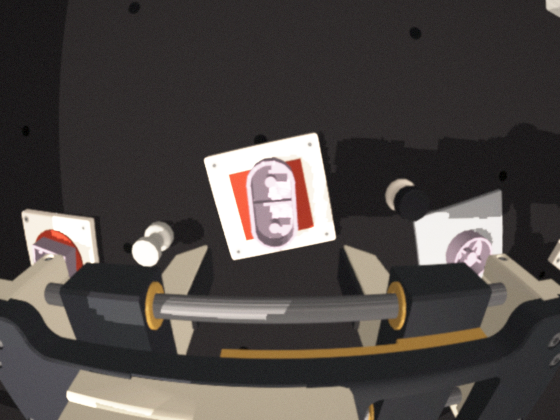

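```bash
python3 -m inch '[[[0,0,20,0],[0,0,30,0],[0,0,29,0],[0,0,18,0],[0,0,12,0],[0,0,0,0],[0,0,0,0]]]' && python3 -m inch '[[[0,0,0,0],[0,0,0,0],[0,0,0,0],[0,0,0,0],[0,0,0,0],[0,0,0,0],[0,0,0,0],[0,0,-5,0],[0,0,-15,0],[0,0,-30,0]]]' 1 15; python3 -c "
from h import *;print(go(.5515,-.3224,.13,-.357))"
```

```text
time: 10.32
tool_pos: [0.5702, 0.112, 0.0205]
tool_rot: [3.141, -0.001, 0.099]
contact_force: [0.1, 0.2, 0.1]
opening: 0.0696
time: 11.58
tool_pos: [0.5688, 0.1121, 0.0699]
tool_rot: [3.142, 0.002, 0.1]
contact_force: [0.8, 0.7, -0.7]
opening: 0.0388
turn 0.457 shift x 135.6 y 413.2 z -60.1
```

```bash
python3 -m inch '[[[0,0,-20,0.152],[0,0,-20,0.152],[0,0,-20,0.153],[12,38,0,0],[18,54,0,0],[18,54,0,0],[18,54,0,0],[18,54,0,0],[18,54,0,0],[18,54,0,0]]]' && python3 -m inch '[[[15.6,47,0,0],[0,4,0,0],[0,0,0,0],[0,0,0,0]]]'
python3 - <<'E'
from h import *
print(go(.5515,-.3224,.0205,-.357),observe()["opening"])
c=read_camera("wrist");cv2.imwrite("pics/w3.png",c["img"])
E
```

```text
time: 12.82
tool_pos: [0.5552, -0.2709, 0.1309]
tool_rot: [3.141, -0.001, -0.357]
contact_force: [1.0, -0.1, -0.2]
opening: 0.0385
time: 13.32
tool_pos: [0.5524, -0.3207, 0.1301]
tool_rot: [-3.141, 0.0, -0.356]
contact_force: [0.1, 0.1, -0.7]
opening: 0.0385
turn 0.001 shift x -0.3 y 2.0 z 109.6 0.03853524647223877
```

View pics/w3.png

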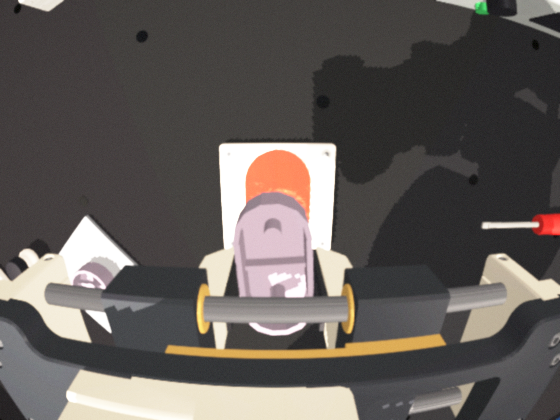

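```bash
python3 -m inch '[[[0,2,20,0],[0,0,30,0],[0,0,27,0],[0,0,16,0],[0,0,8,0],[0,0,5,0],[0,0,3,0],[0,0,0,0],[0,0,0,0]]]' && python3 -m inch '[[[0,0,0.5,0],[0,0,0,0],[0,0,0,0],[0,0,0,0],[0,0,0,0],[0,0,-10,0],[0,0,-30,0],[0,0,-40,0],[0,0,-30,0]]]' -0.52; python3 -c "
from h import *;print(go(.4783,.3422,.13,-.1))"
```

```text
time: 14.5
tool_pos: [0.5517, -0.3242, 0.0212]
tool_rot: [3.141, -0.001, -0.357]
contact_force: [-0.3, 0.2, -0.0]
opening: 0.0387
time: 15.62
tool_pos: [0.5519, -0.3243, 0.1329]
tool_rot: [3.141, -0.002, -0.357]
contact_force: [-0.9, -0.0, -0.0]
opening: 0.0699
turn -0.257 shift x -139.8 y -655.8 z 2.9
```

```bash
python3 -m inch '[[[0,0,0,-0.128],[0,0,0,-0.129],[-8,-37,0,0],[-11,-52,0,0],[-11,-52,0,0],[-11,-52,0,0],[-11,-52,0,0],[-11,-52,0,0],[-11,-52,0,0],[-11,-52,0,0]]]' && python3 -m inch '[[[-11,-52,0,0],[-11,-52,0,0],[-11,-52,0,0],[-11,-52,0,0],[-10.8,-46.8,0,0],[0,0,0,0],[0,0,0,0]]]'
python3 - <<'E'
from h import *
print(go(.4783,.3422,.0196,-.1))
c=read_camera("wrist");cv2.imwrite("pics/w4.png",c["img"])
E
```

```text
time: 16.88
tool_pos: [0.507, 0.0852, 0.1312]
tool_rot: [-3.141, -0.002, -0.1]
contact_force: [-0.1, -0.7, 0.0]
opening: 0.0696
time: 17.75
tool_pos: [0.4779, 0.3421, 0.1305]
tool_rot: [3.141, -0.0, -0.1]
contact_force: [-0.7, 0.6, 0.1]
opening: 0.0696
turn 0.000 shift x 0.4 y -0.2 z 110.9
```

View pics/w4.png

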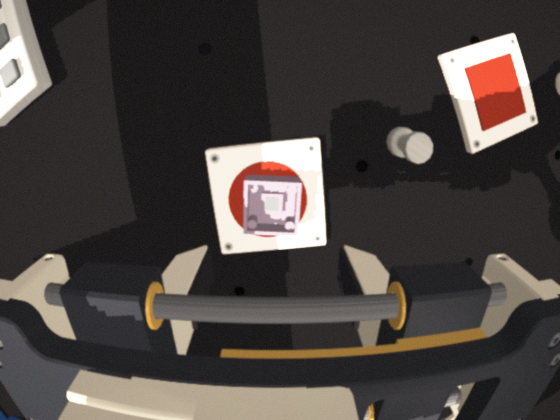

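```bash
python3 -m inch '[[[0,0,20,0],[0,0,30,0],[0,0,30,0],[0,0,18,0],[0,0,12,0],[0,0,0,0],[0,0,0,0]]]' && python3 -m inch '[[[0,0,0,0],[0,0,0,0],[0,0,0,0],[0,0,0,0],[0,0,0,0],[0,0,0,0],[0,0,0,0],[0,0,-5,0],[0,0,-15,0],[0,0,-30,0]]]' 1 15; python3 -c "
from h import *;print(go(.5691,.1137,.13,.316))"
```

```text
time: 18.68
tool_pos: [0.4787, 0.3425, 0.0211]
tool_rot: [-3.141, -0.001, -0.101]
contact_force: [0.8, 0.5, 0.0]
opening: 0.0696
time: 19.92
tool_pos: [0.4773, 0.342, 0.0702]
tool_rot: [3.14, 0.002, -0.1]
contact_force: [0.0, -0.5, -0.3]
opening: 0.046
turn -0.416 shift x 16.3 y 245.6 z -59.8
```

```bash
python3 -m inch '[[[0,0,-20,-0.138],[0,0,-20,-0.139],[0,0,-20,-0.139],[2,35,0,0],[4,52,0,0],[4,52,0,0],[4,52,0,0],[2.3,54.6,0,0],[0,0,0,0],[0,0,0,0]]]'
python3 - <<'E'
from h import *
print(go(.5691,.1137,.0211,.316),observe()["opening"])
E
```

```text
time: 21.18
tool_pos: [0.5695, 0.1143, 0.1306]
tool_rot: [-3.141, -0.0, 0.315]
contact_force: [-0.3, -0.8, 0.6]
opening: 0.0455
turn -0.001 shift x -0.6 y 0.4 z 109.5 0.04545273716705394
```

```bash
python3 -m inch '[[[-0.5,0.5,20,0],[0,0,30,0],[0,0,27,0],[0,0,16,0],[0,0,8,0],[0,0,5,0],[0,0,3,0],[0,0,0,0],[0,0,0,0]]]' && python3 -m inch '[[[0,0,0.5,0],[0,0,0,0],[0,0,0,0],[0,0,0,0],[0,0,0,0],[0,0,-10,0],[0,0,-30,0],[0,0,-40,0],[0,0,-30,0]]]' -0.52; python3 - <<'E'
from h import *
print(go(.5327,-.0989,.13,.316))
c=read_camera("wrist");cv2.imwrite("pics/w5.png",c["img"])
E
```

```text
time: 22.3
tool_pos: [0.5697, 0.1134, 0.0216]
tool_rot: [3.141, -0.001, 0.316]
contact_force: [-0.4, -0.2, -1.0]
opening: 0.0459
time: 23.42
tool_pos: [0.5699, 0.1135, 0.1332]
tool_rot: [3.141, -0.002, 0.316]
contact_force: [0.5, -0.2, -0.6]
opening: 0.0695
turn -0.000 shift x -101.4 y 190.3 z 3.2
```

View pics/w5.png

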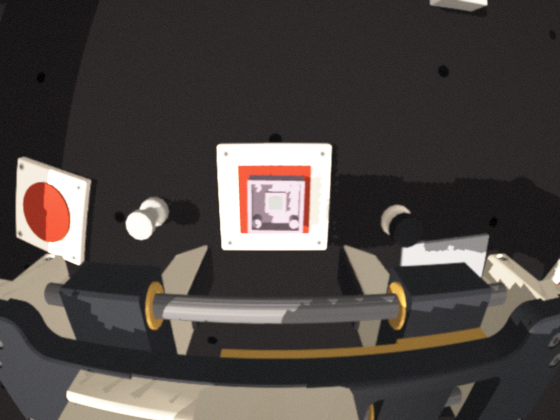

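```bash
python3 -m inch '[[[-20,35,0,0],[-27,52,0,0],[-27,52,0,0],[-27.4,51.3,0,0],[0,0,20,0],[0,0,30,0],[0,0,32,0],[0,0,20,0],[0,0,13,0],[0,0,5,0]]]' && python3 -m inch '[[[0,0,0,0],[0,0,0,0]]]'; python3 -c "
from h import *;print(go(.5327,-.0989,.0115,.316))"
```

```text
time: 24.72
tool_pos: [0.5322, -0.0989, 0.0105]
tool_rot: [-3.142, 0.0, 0.316]
contact_force: [1.0, 0.8, 0.9]
opening: 0.0696
time: 24.98
tool_pos: [0.5327, -0.099, 0.0115]
tool_rot: [3.141, -0.001, 0.316]
contact_force: [0.5, 0.3, 0.0]
opening: 0.0697
turn -0.000 shift x 0.0 y -0.1 z -0.0
```

```bash
python3 -m inch '[[[0,0,0,0],[0,0,0,0],[0,0,0,0],[0,0,0,0],[0,0,0,0],[0,0,0,0],[0,0,-5,0],[0,0,-20,0],[0,0,-40,0],[0,0,-54,0]]]' 1 15; python3 -c "
from h import *;print(go(.4788,.3461,.13,.316))"
```

```text
time: 26.22
tool_pos: [0.5311, -0.0986, 0.1298]
tool_rot: [-3.14, 0.003, 0.316]
contact_force: [1.1, -0.7, -1.0]
opening: 0.0496
turn -0.000 shift x 88.5 y -438.9 z -0.2
```

```bash
python3 -m inch '[[[7,-36,0,0],[10,-50,0,0],[10,-50,0,0],[10,-50,0,0],[10,-50,0,0],[10,-50,0,0],[10,-50,0,0],[10,-50,0,0],[8,-40,0,0],[3.5,-13,0,0]]]' && python3 -m inch '[[[0,0,0,0],[0,0,0,0]]]'; python3 -c "
from h import *;print(go(.4788,.3461,.0206,.316),observe()['opening'])"
```

```text
time: 27.48
tool_pos: [0.479, 0.3479, 0.1294]
tool_rot: [-3.142, 0.0, 0.319]
contact_force: [0.3, -1.0, -0.4]
opening: 0.0496
time: 27.72
tool_pos: [0.4801, 0.3445, 0.1296]
tool_rot: [3.141, 0.001, 0.315]
contact_force: [0.4, -0.6, -0.2]
opening: 0.05
turn -0.001 shift x -0.8 y -1.9 z 109.0 0.049999939604914084
```

```bash
python3 -m inch '[[[-0.5,-1.5,20,0],[0,0,30,0],[0,0,27,0],[0,0,16,0],[0,0,8,0],[0,0,4.5,0],[0,0,3,0],[0,0,0,0],[0,0,0,0]]]' && python3 -m inch '[[[0,0,0.5,0],[0,0,0,0],[0,0,0,0],[0,0,0,0],[0,0,0,0],[0,0,-10,0],[0,0,-30,0],[0,0,-40,0],[0,0,-50,0]]]' -0.52 && python3 -m inch '[[[0,20,0,0],[-20,40,0,0],[-20,40,0,0],[-20,50,0,0],[-20,50,0,0],[0,50,0,0],[0,50,0,0],[0,0,0,0],[0,0,0,0]]]'; python3 - <<'E'
from h import *
c=read_camera("top"); big=[]
for n,(r,q),z in [("R",(222,129),.015),("S",(183,240),.015),("O",(196,450),.015)]:
    l={"R":"cover_round","S":"cover_square","O":"cover_oblong"}[n]
    print(l,[(np.round(ground(c,d["at"],z)[:2],3),round(d["conf"],2)) for d in place_of("top",l)[:2]])
    big.append(cv2.resize(c["img"][r-29:r+30,q-29:q+30],(260,260),interpolation=cv2.INTER_CUBIC))
cv2.imwrite("pics/end.png",np.vstack([np.hstack(big),np.hstack([c["img"][140:270,90:480],np.zeros((130,390,3),np.uint8)])]))
print(observe()["tool_pos"])
E
```

```text
time: 28.85
tool_pos: [0.4792, 0.3474, 0.0216]
tool_rot: [-3.142, -0.001, 0.316]
contact_force: [0.7, 1.0, -0.3]
opening: 0.0503
time: 29.98
tool_pos: [0.4785, 0.3469, 0.1519]
tool_rot: [3.141, 0.001, 0.316]
contact_force: [0.2, 0.2, 0.1]
opening: 0.0697
time: 31.1
tool_pos: [0.4954, 0.0372, 0.1503]
tool_rot: [-3.141, 0.001, 0.315]
contact_force: [-0.0, 0.1, -0.1]
opening: 0.0699
cover_round [(array([0.479, 0.345]), 0.65)]
cover_square []
cover_oblong [(array([ 0.547, -0.329]), 0.61)]
[0.49570606 0.03827137 0.1506576 ]
```

View pics/end.png

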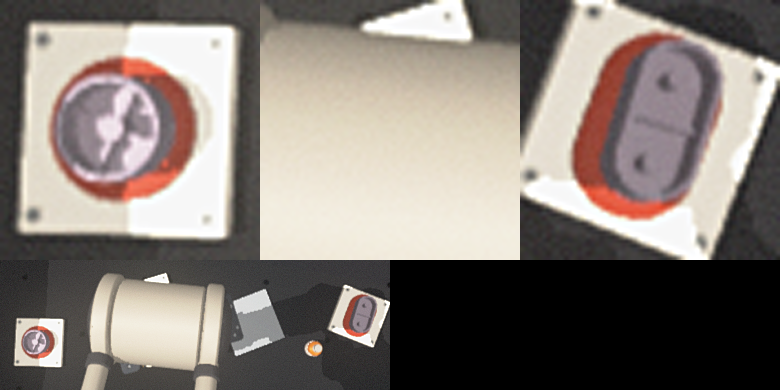

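```bash
python3 -m inch '[[[-15,40,0,0],[-20,50,0,0],[-20,50,0,0],[-20,50,0,0],[0,30,0,0],[0,0,0,0],[0,0,0,0],[0,0,0,0]]]'; python3 - <<'E'
from h import *
c=read_camera("top");s=read_camera("scene")
for l,z in [("cover_square",.015),("vial",0),("jar",0),("plunger",0)]:
  for n,k in(("top",c),("scene",s)): print(l,n,[(np.round(ground(k,d["at"],z)[:2],3),round(d["conf"],2)) for d in place_of(n,l)[:2]])
cv2.imwrite("pics/end2.png",np.hstack([cv2.resize(c["img"][150:260,90:320],(460,220)),cv2.resize(s["img"][120:340,60:440],(330,220))]))
E
```

```text
time: 32.3
tool_pos: [0.4931, -0.1938, 0.1507]
tool_rot: [-3.141, 0.0, 0.318]
contact_force: [0.2, -0.6, -0.8]
opening: 0.0701
cover_square top [(array([0.576, 0.114]), 0.69)]
cover_square scene [(array([0.573, 0.115]), 0.6), (array([ 0.551, -0.325]), 0.49)]
vial top []
vial scene [(array([ 0.488, -0.227]), 0.91)]
jar top [(array([ 0.587, -0.009]), 0.67), (array([0.562, 0.114]), 0.49)]
jar scene [(array([ 0.587, -0.005]), 0.6)]
plunger top [(array([0.524, 0.222]), 0.73)]
plunger scene [(array([0.523, 0.224]), 0.76), (array([0.485, 0.348]), 0.25)]
```

View pics/end2.png

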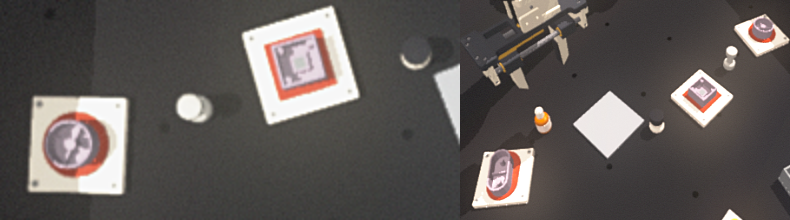

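All three covers sit on their own pads and nothing else has moved, so I'm handing in.

```bash
python3 -c "
from cell import *;print(hand_in())"
```

```text
the job is handed in; nothing more can be done
None
```

I swapped the covers in four moves and handed the job in at about 32 s of the 112 s; `hand_in()` gave no verdict. The round cover was parked on the aluminium plate, the oblong moved to its nest, the square to its nest, and then the round went from the plate to its own nest. Each cover was lowered to within about 1 mm of its surface before release.

**Covers:** The last pictures show all three open side up on their own pads.
- **Round:** about 1 mm off its nest centre.
- **Square:** 4 mm off in the scene camera and 7 mm in the top camera, with its sides parallel to the nest's. The two cameras disagree, but both are within the 12 mm limit.
- **Oblong:** 3–4 mm off by my reading of the top picture; the network put it about 8 mm off. Its length follows the pad's.

**Bystanders:** The vial, jar and plunger are still standing, within about 3 mm of where they started. At the end the vial was not found from the top, so only the scene camera confirms its position. The empty gripper was left open, about 15 cm above the table and touching nothing.

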